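# Switch on the microscope's transmitted light and take the exposure

## Robot

A 7-joint arm with a two-finger parallel gripper is mounted at the origin on the work surface. World frame = base frame: x ahead of the robot, y to its left, z up, the work surface at z = 0. Lengths are in m, angles in rad, forces in N, time in s.
With the tool pointing down it reaches from about 0.425 to 0.875 m from the base axis. Payload 9.9 kg.
Tool frame: the origin (TCP) lies midway between the tips of the shut fingers; the grasp point (between the pads) lies manip.grip_depth behind it (manip.grip_depth is the distance from the TCP to the grasp point, in m); z points along the fingers, y is the line along which they close (so a half turn about z gives the same grasp; the last joint's range is limited). The gripper opens to 85 mm and grips with 20 to 120 N. Pads are 22 mm wide; open, the fingers measure 114 mm over their backs; the gripper's body (76 mm by 85 mm) begins 54 mm behind the grasp point. The pads swing forward as they close: fully open they stand 13 mm farther back than shut.
Start: joints at [1.25, 0.576, 0.025, 1.437, -0.015, 1.129, -0.057], TCP at [0.158, -0.656, 0.231] pointing down, gripper open.
Joint ranges: [-2.76, 2.76], [-0.34, 2.15], [-1.52, 1.57], [0.19, 2.46], [-1.09, 4.23], [0.17, 1.99], [-2.82, 2.82]. Speed limits (rad/s): [2.22, 2.22, 3.01, 3.01, 3.14, 3.14, 3.14].

## Interface

Orientations are given as a rotation vector (axis times angle).
In Python, from workcell import manip gives the robot as it stands.
- The arm moves only by the shell command python3 -m inch 'ROWS' [FORCE]. ROWS is JSON, a list of rows, each a list of 3 entries, a list of its own where there are three numbers: the opening, from -1 (shut) to 1 (fully open), then the shift along the tool's x, y, z scaled (see below), then the turn about the tool's z scaled (see below). A call has exactly 10 rows; each row shifts and turns the commanded pose from where the row before left it, along the tool's axes as they then stand; what a row does not reach is not made up. The controller multiplies each number of a shift by 0.02 m and each number of a turn by 4 degrees. A row lasts 1/12 s, in which the tool goes at most 41.7 mm and 7.16 degrees, less where a joint would pass 70% of its speed; a pose out of reach is approached as far as the arm can. A call with a number of a shift or a turn outside -1 to 1 is refused whole. A call with a gripper value outside its range is refused whole. The fingers move at their own pace and stop on an object; FORCE is the grip in N (left out, the last holds). Time passes only in rows, so rows that do not move let the fingers close, or fill a call up. It gives the time, the measured TCP pose, the force, the opening and the grip force at its end, in the units of the state.
- manip.state(): the state, without advancing time (a new reading comes with each control period).
- manip.grab_frame(name): name is "scene" or "top" or "wrist"; returns a dict with "image" (480x640x3 uint8, red, green, blue), "mtx" (3x3 intrinsics, pixels), "position" and "orientation" of the camera in the world; the wrist camera has in their place "T_tool_cam" (4x4, takes a point from camera to tool coordinates, whose origin is the TCP and whose axes are the flange's). Camera axes: x right, y down, z forward; pixel columns grow to the right and rows downward; lengths in m; the calibration is good to about 2 mm. A picture is of the moment at which its call begins: read the wrist's pose just before it. There is no depth.
- manip.finish_job(): hands the job in; it is judged then, once.
The state is a dict: "clock": time; "qpos": joint angles; "qd": joint speeds; "effort": joint torques, N m; "tool_pos": TCP position; "tcp_rot": TCP orientation; "ft_force": force on the tool from outside, world axes, zero at the start; "moment": the same for the moment, N m; "opening": finger opening in m; "gripper_force": force on a finger pad.
Only numpy, scipy, OpenCV 4.12 (cv2) and the standard library are available. Lean on these libraries where they do the work, as an engineer would, in place of code of your own. Each camera call takes 0.05 s, during which the arm holds its last target. There are 200 camera calls.

## Task

Light the specimen on the glass stage and photograph it, using only the fingertips of the closed hand: push the stand's big rocker switch fully over by its raised end, then press the long bar key fully down (it stays down), and last press the large round button on the camera remote, keep it down for a good second and let it come up again. Keep to that order, do not press the square key or the small round button, and pick nothing up: the remote and everything else standing about stay where they are.

Things in the scene. Friction and masses are not known exactly. Their poses are not given: they have to be found in the camera images.
- stand: Fixed light stand, a flat box 240 x 240 mm, cream top at 60 mm, left or right of the robot's front. Origin: centre of its underside. Control strip along its -x edge (nearer the robot), at x = -70 mm: rocker at y = +75, long bar key y = 0, square key y = -75. Glass disc 120 mm across (top at 63 mm) at x = +45, y = 0; beyond it two spring clips with screws up to 80 mm. Turned up to 0.3 rad.
- rocker (a joint): Tilt (rad) of the grey paddle rocker, 60 mm along the stand's x, 30 mm along y, 12 mm thick; hinged along y through its middle, 76 mm above the table. At 0 its -x end (towards the robot) is raised 0.2 rad; at 0.4 (stop) that end is 0.2 rad down. Stays where it is left; 1 to 3 N on its end tips it. Bezel around it 64 mm above the table.
- rocker_raised_end (a point): Point on the rocker's upper face, 26 mm from the hinge towards the raised end (4 mm short of that end), moving with the paddle; about 87 mm above the table at the start and 77 mm when the rocker is fully over. Its axes are those of the paddle: parallel to the stand's at joint 0.
- light_key (a joint): Travel of the long bar key, m: 0 up, 0.006 fully down at its stop. Moves straight down against about 2.5 N of friction, has no spring and stays where it is pushed.
- light_key_top (a point): Centre of the top of the long bar key (grey, 22 mm along the stand's x, 56 mm along its y); 74 mm above the table when up, 68 mm when down.
- square_key (a joint): Travel of the square key, m: 0 up, 0.006 down; spring return. Not to be pressed.
- square_key_top (a point): Centre of the top of the square key (grey, 26 x 26 mm), 74 mm above the table.
- remote: Loose camera remote lying on the table: cream box 110 mm (its x) x 65 mm (its y), top 26 mm above the table, about 0.4 kg. Origin: centre of its underside; z up. Large round button at x = +24 mm, small one at x = -33 mm, both at y = 0. It lies on the other side from the stand, left or right, turned up to 0.4 rad.
- shutter (a joint): Travel of the large round button on the remote, m: 0 up, 0.006 fully down; spring return, about 1.2 N to start and 4 N fully down.
- shutter_top (a point): Centre of the top of the large round button (grey, 28 mm across), 37 mm above the table when up.
- small_button (a joint): Travel of the small round button on the remote, m: 0 up, 0.006 down; spring return. Not to be pressed.
- small_button_top (a point): Centre of the top of the small round button (grey, 14 mm across), 37 mm above the table.
- dish: Loose clear dish, 60 mm across, 13 mm high, with a small specimen, on the glass stage. Origin: centre of its underside.
- vial: Loose small capped jar, 24 mm across, 42 mm high, on the stand's top beside the glass. Origin: centre of its underside.
- loupe: Loose black loupe, 38 mm across, 40 mm high, on the table beyond the remote. Origin: centre of its underside.
- brush: Loose brush, 150 mm long, lying crosswise on the table on the robot's side of the remote.
- screwdriver: Loose screwdriver, 160 mm long, lying crosswise on the table on the robot's side of the stand.
- slide_box: Loose slide box 62 x 92 x 31 mm on the table at the far left. Origin: centre of its underside.
- specimen: Loose stone on a wooden block 55 x 50 mm, 44 mm high in all, on the table at the far right. Origin: centre of its underside.

How it is judged:
On the way, in this order (a step that is already met when the one before it is completed fails the run):
1. the rocker is pushed over (within 0.1 rad of its stop) (value of joint rocker above 0.3 rad), for 0.1 s.
2. the long bar key is pressed down (at least 4.5 of its 6 mm) (value of joint light_key above 0.0045 m), for 0.1 s.
3. the large round button is held down (more than 3.5 of its 6 mm) for 0.8 s (value of joint shutter above 0.0035 m), for 0.8 s.
At the end, for the whole second after the job is handed in: Rocker over (above 0.3 of 0.4 rad), bar key down (above 4.5 of 6 mm), large round button up again (within 1 mm), square key and small button up (within 1.5 mm), remote flat, at rest and within 25 mm of its start, every other loose thing within 30 mm of its start (value of joint rocker above 0.3 rad and value of joint light_key above 0.0045 m and value of joint shutter below 0.001 m and value of joint each of square_key, small_button below 0.0015 m and distance of remote from where it was at the start of the episode below 0.025 m and angle between remote's own z axis and vertical below 0.1 rad and linear speed of remote below 0.02 m/s and distance of each of dish, vial, loupe, brush, screwdriver, slide_box, specimen from where it was at the start of the episode below 0.03 m); the robot touches nothing.
It fails at once if the bar key is pressed before the rocker is over (value of joint light_key above 0.003 m and value of joint rocker below 0.3 rad).
It fails at once if the large round button is pressed before the rocker is over and the bar key down (value of joint shutter above 0.003 m and (value of joint light_key below 0.0045 m or value of joint rocker below 0.3 rad)).
It fails at once if the square key or the small round button is pressed (more than 3 mm) (value of joint any of square_key, small_button above 0.003 m).
It fails at once if the remote is lifted (10 mm), tipped (0.2 rad) or pushed away (25 mm) (height (world z) of remote above 0.01 m or angle between remote's own z axis and vertical above 0.2 rad or distance of remote from where it was at the start of the episode above 0.025 m).
It fails at once if another loose thing is picked up or pushed away (moved 30 mm) (distance of any of dish, vial, loupe, brush, screwdriver, slide_box, specimen from where it was at the start of the episode above 0.03 m).
It also fails if it takes over 45 s, if anything falls off the work surface, if the arm or the gripper's body presses on something with over 40 N, if the wrist force passes 120 N, or if a joint passes its speed limit or range.

## Working session

There is one attempt and no reset: what is moved stays moved. The work goes in short steps, Python scripts to look and compute and a shell command to move; the robot and the scene stay as the last step left them, time stands still between calls to the robot, and variables do not carry over. Pictures are saved under pics/ and viewed, at most 10 in all, crops included, and the job is handed in when it is done.

```bash
mkdir -p pics
python3 - <<'E'
from workcell import manip
import cv2
s=manip.state(); print(s['clock'],s['tool_pos'],s['tcp_rot'],s['opening'],manip.grip_depth)
for n in("top","scene"):
    f=manip.grab_frame(n); cv2.imwrite(f"pics/{n}0.png",f["image"][:,:,::-1]); print(n,f["mtx"],f["position"],f["orientation"])
E
```

```text
0.0 [ 0.15824505 -0.65572436  0.23041859] [-3.11794214e+00 -3.70949181e-01  4.66127027e-04] 0.08498564712194132 0.0187
top [[543.73743914   0.         317.92352102]
 [  0.         543.73743914 250.7042214 ]
 [  0.           0.           1.        ]] [ 0.39356515 -0.00675382  1.34341054] [-2.15703632  2.11572746 -0.15206144]
scene [[608.72572915   0.         318.39087893]
 [  0.         608.72572915 237.26707912]
 [  0.           0.           1.        ]] [ 1.56114426 -0.28565708  0.86249732] [-1.85352812 -1.41027905  0.68375263]
```

View pics/top0.png

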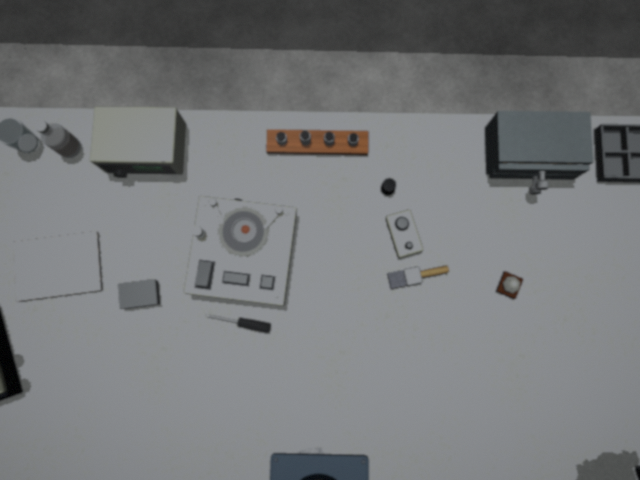

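View pics/scene0.png

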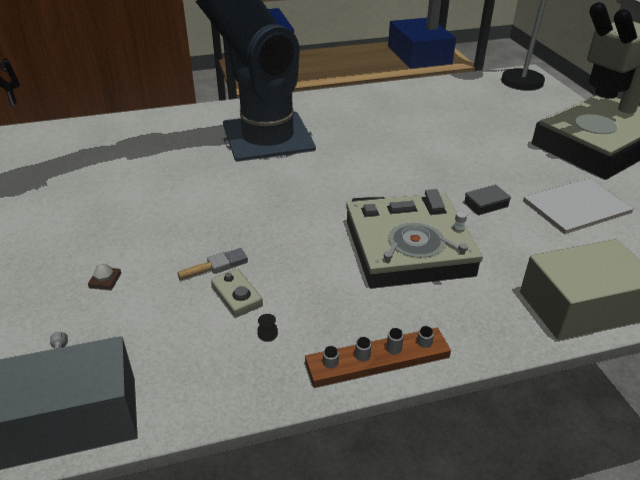

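The top view shows the stand on the left, with the rocker at about (205,274), bar key (236,278) and square key (267,282). The remote is on the right, with the large button at (402,223) and small button at (409,245). The scene view agrees: rocker (434,200), bar (402,207), large button (241,293).

```bash
cat > h.py <<'E'
import numpy as np, cv2
from scipy.spatial.transform import Rotation as R
def cast(uv,K,p,Rm,z):
    d=Rm@np.linalg.solve(K,[uv[0],uv[1],1.]); return p+d*(z-p[2])/d[2]
def blobs(im,box,thr,amin=20,amax=900):
    x0,y0,x1,y1=box; g=cv2.cvtColor(im,cv2.COLOR_RGB2GRAY)[y0:y1,x0:x1]
    g=cv2.resize(g,None,fx=4,fy=4,interpolation=cv2.INTER_CUBIC)
    cs,_=cv2.findContours((g<thr).astype(np.uint8),cv2.RETR_EXTERNAL,cv2.CHAIN_APPROX_NONE)
    out=[]
    for c in cs:
        a=cv2.contourArea(c)/16
        if amin<a<amax:
            r=cv2.minAreaRect(c); out.append((np.array(r[0])/4+[x0-.375,y0-.375],np.array(r[1])/4,a))
    return out
E
python3 - <<'E'
from h import *
from workcell import manip
f=manip.grab_frame("top");im=f["image"];K=f["mtx"];p=np.array(f["position"]);Rm=R.from_rotvec(f["orientation"]).as_matrix()
g=cv2.cvtColor(im,cv2.COLOR_RGB2GRAY)
print([int(g[v,u]) for u,v in((205,274),(236,278),(267,282),(220,280),(402,223),(409,245),(405,233))])
for box,z in (((193,255,283,294),.074),((392,212,418,252),.037)):
  for t in (120,135):
    for c,s,a in blobs(im,box,t): print(z,t,c.round(1),s.round(1),round(a),cast(c,K,p,Rm,z).round(4))
E
```

```text
[101, 114, 116, 141, 112, 107, 144]
0.074 120 [267. 282.] [15.4 15.3] 219 [0.5132 0.1273 0.074 ]
0.074 120 [235.9 278.3] [28.3 13.8] 364 [0.5206 0.2008 0.074 ]
0.074 120 [204.6 274.3] [17.5 30. ] 492 [0.5284 0.2748 0.074 ]
0.074 135 [267. 282.] [17.  16.7] 264 [0.5131 0.1273 0.074 ]
0.074 135 [235.9 278.3] [29.9 15.3] 427 [0.5205 0.2007 0.074 ]
0.074 135 [204.5 274.3] [19.4 31.5] 570 [0.5285 0.2752 0.074 ]
0.074 135 [242.9 255.9] [ 2.5 18. ] 27 [0.5739 0.1866 0.074 ]
0.037 120 [408.6 245.2] [9.1 8.6] 60 [ 0.6131 -0.2101  0.037 ]
0.037 120 [393.2 243.1] [18.4  3.4] 40 [ 0.6176 -0.1727  0.037 ]
0.037 120 [401.5 223.4] [15.  15.2] 179 [ 0.6668 -0.1931  0.037 ]
0.037 135 [408.5 245.2] [10.4 10.3] 83 [ 0.6129 -0.2099  0.037 ]
0.037 135 [392.9 241.9] [21.3  4.8] 61 [ 0.6205 -0.172   0.037 ]
0.037 135 [401.5 223.4] [16.5 16.8] 216 [ 0.6668 -0.1931  0.037 ]
```

```bash
python3 -m inch '[[-1,[0,0,0],0.97],[-1,[0.5,0,0],0.97],[-1,[0.5,0,0],0.97],[-1,[0.7,-0.5,0],0.97],[-1,[0.8,-1,0],0.97],[-1,[0.8,-1,0],0],[-1,[0.8,-1,0],0],[-1,[0.8,-1,0],0],[-1,[0.8,-1,0],0],[-1,[0.8,-1,0],0]]' 30
python3 -m inch '[[-1,[0.8,-1,0],0],[-1,[0.8,-1,0],0],[-1,[0.8,-1,0],0],[-1,[0.8,-1,0],0],[-1,[0.7,-1,0],0],[-1,[0.7,-1,0],0],[-1,[0.6,-1,0],0],[-1,[0.4,-1,0],0],[-1,[0.2,-1,0],0],[-1,[0,-1,0],0]]'
```

```text
clock: 0.98
tool_pos: [0.2989, -0.531, 0.2311]
tcp_rot: [-3.137, 0.16, 0.0]
ft_force: [1.0, 0.3, 0.1]
opening: -0.0002
gripper_force: 0.0
clock: 1.82
tool_pos: [0.435, -0.3437, 0.2309]
tcp_rot: [-3.137, 0.158, 0.0]
ft_force: [-0.5, 0.4, 0.5]
opening: -0.0001
gripper_force: 0.0
```

```bash
python3 -m inch '[[-1,[0,-1,0],0],[-1,[0,-1,0],0],[-1,[0,-1,0],0],[-1,[0,-1,0],0],[-1,[0,-1,0],0],[-1,[0,-1,0],0],[-1,[0,-1,0],0],[-1,[0,-1,0],0],[-1,[0,-1,0],0],[-1,[0,-1,0],0]]'
python3 -m inch '[[-1,[0,-1,0],0],[-1,[0,-1,0],0],[-1,[0,-1,0],0],[-1,[0,-1,0],0],[-1,[0,-1,0],0],[-1,[0,-1,0],0],[-1,[0,-1,0],0],[-1,[0,-1,0],0],[-1,[0,-1,0],0],[-1,[0,-1,0],0]]'
python3 -m inch '[[-1,[-0.2,-1,0],0],[-1,[-0.2,-1,0],0],[-1,[-0.2,-1,0],0],[-1,[-0.2,-1,0],0],[-1,[-0.2,-1,0],0],[-1,[0,-1,0],0],[-1,[0,-0.5,0],0],[-1,[0,0,0],0],[-1,[0,0,0],0],[-1,[0,0,0],0]]'
python3 - <<'E'
from h import *
from workcell import manip
s=manip.state(); f=manip.grab_frame("wrist"); cv2.imwrite("pics/w1.png",f["image"][:,:,::-1])
np.savez("w1.npz",im=f["image"],K=f["mtx"],T=f["T_tool_cam"],p=s["tool_pos"],r=s["tcp_rot"])
T=f["T_tool_cam"]; print(s["tool_pos"],s["tcp_rot"],np.round(T,3).tolist())
W=np.eye(4);W[:3,:3]=R.from_rotvec(s["tcp_rot"]).as_matrix();W[:3,3]=s["tool_pos"];C=W@T
for q in([.513,.127,.074],[.5206,.2008,.074],[.503,.277,.087]):
    c=np.linalg.inv(C)@[*q,1]; u=f["mtx"]@c[:3]; print((u/u[2]).round())
E
```

```text
clock: 2.65
tool_pos: [0.4541, -0.1451, 0.2312]
tcp_rot: [-3.137, 0.16, 0.0]
ft_force: [0.6, 0.3, -0.4]
opening: 0.0003
gripper_force: 0.0
clock: 3.48
tool_pos: [0.4745, 0.0538, 0.2313]
tcp_rot: [3.137, -0.16, -0.0]
ft_force: [0.3, -0.2, -0.2]
opening: 0.0001
gripper_force: 0.0
clock: 4.32
tool_pos: [0.468, 0.1828, 0.2312]
tcp_rot: [3.136, -0.162, -0.0]
ft_force: [-0.3, -1.4, 0.1]
opening: 0.0003
gripper_force: 0.0
[0.46796039 0.18276881 0.23115184] [ 3.13647039e+00 -1.61893605e-01 -4.61704860e-04] [[-0.0, -0.964, -0.267, 0.069], [1.0, -0.0, -0.0, -0.0], [0.0, -0.267, 0.964, -0.143], [0.0, 0.0, 0.0, 1.0]]
[377. 161.   1.]
[285. 161.   1.]
[190. 195.   1.]
```

View pics/w1.png

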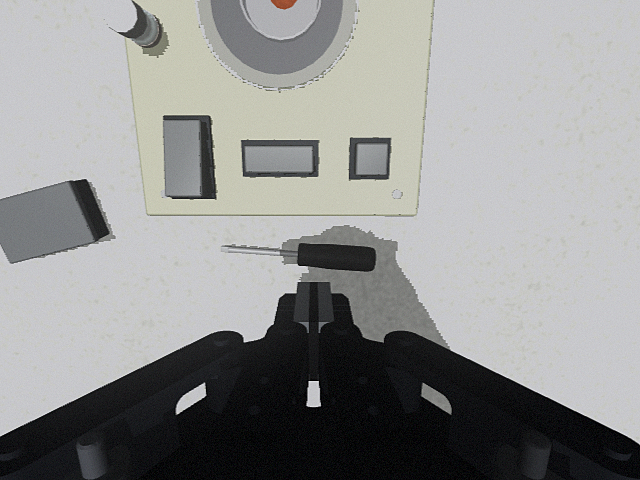

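The wrist view shows the rocker's face from (163,118) to (202,197), its raised end near (183,190). The bar top is centred at about (280,160) and the square key at (372,159). All are within 6 px of my predictions.

Run:
```python
from h import *
d=np.load("w1.npz");W=np.eye(4);W[:3,:3]=R.from_rotvec(d["r"]).as_matrix();W[:3,3]=d["p"];C=W@d["T"];K=d["K"]
g=cv2.cvtColor(d["im"],cv2.COLOR_RGB2GRAY)
m=((g>95)&(g<195)).astype(np.uint8); m=cv2.morphologyEx(m,cv2.MORPH_OPEN,np.ones((5,5)))
m[:105]=0;m[212:]=0;m[:,:152]=0;m[:,405:]=0
n,l,st,ce=cv2.connectedComponentsWithStats(m)
for i in range(1,n):
    if st[i,4]>500: print(st[i],ce[i].round(1),[cast(ce[i],K,C[:3,3],C[:3,:3],z)[:2].round(4).tolist() for z in(.074,.082)])
print("end",cast((183,191),K,C[:3,3],C[:3,:3],.087))
print("W axes",W[:2,:2])
```

```text
[ 161  120   40   78 2852] [181.  157.6] [[0.5316, 0.2834], [0.5318, 0.2805]]
[356 144  32  31 940] [371.2 158.9] [[0.5148, 0.1312], [0.5154, 0.1324]]
[ 245  146   68   26 1749] [278.6 158.4] [[0.5229, 0.2054], [0.5232, 0.2046]]
end [0.50634412 0.28234327 0.087     ]
W axes [[ 0.99468559 -0.10295851]
 [-0.10295879 -0.99468519]]
```

```bash
python3 -m inch '[[-1,[0.2,-0.85,0],0],[-1,[0.2,-0.85,0.2],0],[-1,[0.2,-0.85,0.6],0],[-1,[0.2,-0.85,0.9],0],[-1,[0.2,-0.85,1],0],[-1,[0.2,-0.8,1],0],[-1,[0,0,1],0],[-1,[0,0,1],0],[-1,[0,0,0.5],0],[-1,[0,0,0],0]]'
python3 - <<'E'
from h import *
from workcell import manip
s=manip.state();print(s["tool_pos"],s["ft_force"]); f=manip.grab_frame("wrist"); cv2.imwrite("pics/w2.png",f["image"][:,:,::-1])
E
```

```text
clock: 5.2
tool_pos: [0.5012, 0.2804, 0.1053]
tcp_rot: [3.135, -0.162, -0.005]
ft_force: [-1.2, -0.6, 0.8]
opening: -0.0002
gripper_force: 0.0
[0.50123256 0.28044402 0.10527612] [-1.20896444 -0.55112816  0.76546094]
```

View pics/w2.png

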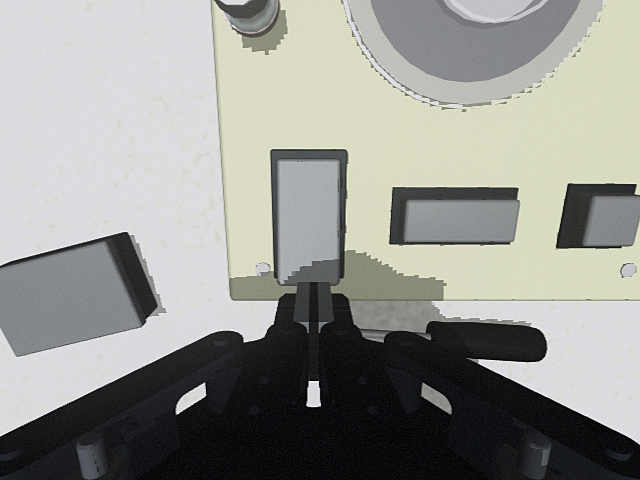

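The fingers are centred across the rocker, with the tip edge at about (313,283) and the rocker's raised end at about row 285. The overlap along x looks small, so I'll work it out.

Run:
```python
from h import *
d=np.load("w1.npz");K=d["K"];T=d["T"];print(K[0,0],K[1,2])
# tool-frame x of pixels at tool z (distance below the TCP)
for uv,z in(((313,283),0),((310,285),.017),((310,158),.028),((310,221),.025),((462,221),.031)):
    print(uv,cast(uv,K,T[:3,3],T[:3,:3],z).round(4))
```

```text
364.2557973404714 238.5444392619092
(313, 283) [ 0.0095 -0.0005  0.    ]
(310, 285) [ 0.0015 -0.0019  0.017 ]
(310, 158) [ 0.0595 -0.0019  0.028 ]
(310, 221) [ 0.0306 -0.0019  0.025 ]
(462, 221) [0.0292 0.0723 0.031 ]
```

```bash
python3 -m inch '[[-1,[0.2,-0.1,0.2],0],[-1,[0,0,0.2],0],[-1,[0,0,0.2],0],[-1,[0,0,0.2],0],[-1,[0,0,0.2],0],[-1,[0,0,0.15],0],[-1,[0,0,0.1],0],[-1,[0,0,0.1],0],[-1,[0,0,0],0],[-1,[0,0,0],0]]'
```

```text
clock: 6.08
tool_pos: [0.5064, 0.2839, 0.0802]
tcp_rot: [3.138, -0.16, 0.0]
ft_force: [0.3, -0.2, -0.2]
opening: 0.0001
gripper_force: 0.0
```

```bash
python3 -m inch '[[-1,[0,0,0.1],0],[-1,[0,0,0.1],0],[-1,[0,0,0.05],0],[-1,[0,0,0],0],[-1,[0,0,0],0],[-1,[0,0,0],0],[-1,[0,0,0],0],[-1,[0,0,0],0],[-1,[0,0,0],0],[-1,[0,0,0],0]]'
```

```text
clock: 6.92
tool_pos: [0.5067, 0.2841, 0.0782]
tcp_rot: [-3.136, 0.16, -0.003]
ft_force: [-9.1, -4.9, 32.8]
opening: 0.0
gripper_force: 17.1
```

```bash
python3 -m inch '[[-1,[0,0,-0.8],0],[-1,[0,0,-0.9],0],[-1,[0.2,0.3,-0.1],0],[-1,[0.2,0.6,0],0],[-1,[0.2,0.8,0],0],[-1,[0.2,0.8,0],0],[-1,[0.2,0.8,0],0],[-1,[0.2,0.6,0],0],[-1,[0,0,0.4],0],[-1,[0,0,0],0]]'
python3 - <<'E'
from h import *
from workcell import manip
s=manip.state();print(s["tool_pos"],s["ft_force"]); f=manip.grab_frame("wrist"); cv2.imwrite("pics/w3.png",f["image"][:,:,::-1])
E
```

```text
clock: 7.75
tool_pos: [0.5218, 0.2025, 0.1017]
tcp_rot: [3.136, -0.163, -0.003]
ft_force: [-1.1, 1.6, -0.7]
opening: 0.0001
gripper_force: 0.0
[0.52183132 0.20252503 0.10165633] [-1.08540922  1.55269288 -0.73793514]
```

View pics/w3.png

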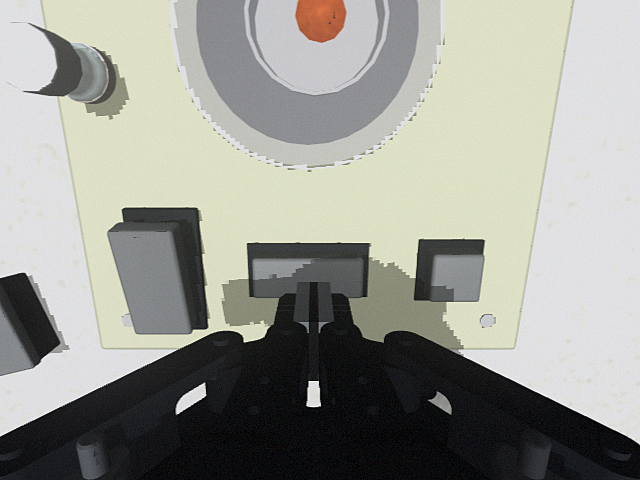

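The rocker is now over, with its far end up. The bar key spans (251,257) to (367,297), centred right under the fingertips, within about 1 mm. Pressing it.

```bash
python3 -m inch '[[-1,[0,0,0.4],0],[-1,[0,0,0.4],0],[-1,[0,0,0.3],0],[-1,[0,0,0.2],0],[-1,[0,0,0.15],0],[-1,[0,0,0.1],0],[-1,[0,0,0.1],0],[-1,[0,0,0.1],0],[-1,[0,0,0],0],[-1,[0,0,0],0]]'
```

```text
clock: 8.63
tool_pos: [0.5225, 0.2038, 0.0684]
tcp_rot: [-3.137, 0.16, -0.001]
ft_force: [-0.7, -1.1, 0.7]
opening: -0.0004
gripper_force: 0.0
```

```bash
python3 -m inch '[[-1,[0,0,0.1],0],[-1,[0,0,0.05],0],[-1,[0,0,0],0],[-1,[0,0,0],0],[-1,[0,0,0],0],[-1,[0,0,0],0],[-1,[0,0,0],0],[-1,[0,0,0],0],[-1,[0,0,0],0],[-1,[0,0,0],0]]'
```

```text
clock: 9.47
tool_pos: [0.5227, 0.2038, 0.0676]
tcp_rot: [-3.137, 0.16, -0.003]
ft_force: [-6.0, -2.8, 27.3]
opening: 0.0003
gripper_force: 13.6
```

```bash
python3 -m inch '[[-1,[0,0,-0.8],0],[-1,[0,0,-1],0],[-1,[0,0,-1],0],[-1,[0,0.2,-1],0],[-1,[0.2,0.6,-0.6],0],[-1,[0.3,0.9,0],0],[-1,[0.4,1,0],0],[-1,[0.4,1,0],0],[-1,[0.4,1,0],0],[-1,[0.4,1,0],0]]'
python3 -m inch '[[-1,[0.4,1,0],0],[-1,[0.4,1,0],0],[-1,[0.4,1,0],0],[-1,[0.4,1,0],0],[-1,[0.4,1,0],0],[-1,[0.4,1,0],0],[-1,[0.4,1,0],0],[-1,[0.4,1,0],0],[-1,[0.4,1,0],0],[-1,[0.4,1,0],0]]'
python3 -m inch '[[-1,[0.4,1,0],0],[-1,[0.3,1,0],0],[-1,[0.2,0.8,0],0],[-1,[0,0.3,0],0],[-1,[0,0,0],0],[-1,[0,0,0],0],[-1,[0,0,0],0],[-1,[0,0,0],0],[-1,[0,0,0],0],[-1,[0,0,0],0]]'
cat > look.py <<'E'
import sys
from h import *
from workcell import manip
s=manip.state();print(s["tool_pos"],s["ft_force"]); f=manip.grab_frame("wrist"); cv2.imwrite(f"pics/{sys.argv[1]}.png",f["image"][:,:,::-1])
E
python3 look.py w4
```

```text
clock: 10.3
tool_pos: [0.5528, 0.085, 0.1535]
tcp_rot: [3.137, -0.16, 0.001]
ft_force: [1.1, -0.1, -0.8]
opening: -0.0001
gripper_force: 0.0
clock: 11.13
tool_pos: [0.6119, -0.1223, 0.1534]
tcp_rot: [3.137, -0.16, 0.001]
ft_force: [-0.2, 0.4, -0.4]
opening: 0.0003
gripper_force: 0.0
clock: 11.97
tool_pos: [0.6234, -0.1836, 0.1534]
tcp_rot: [-3.137, 0.158, -0.0]
ft_force: [-0.0, 0.2, -0.6]
opening: 0.0
gripper_force: 0.0
[ 0.62337375 -0.1835622   0.15341503] [-0.02945132  0.17207642 -0.56499782]
```

View pics/w4.png

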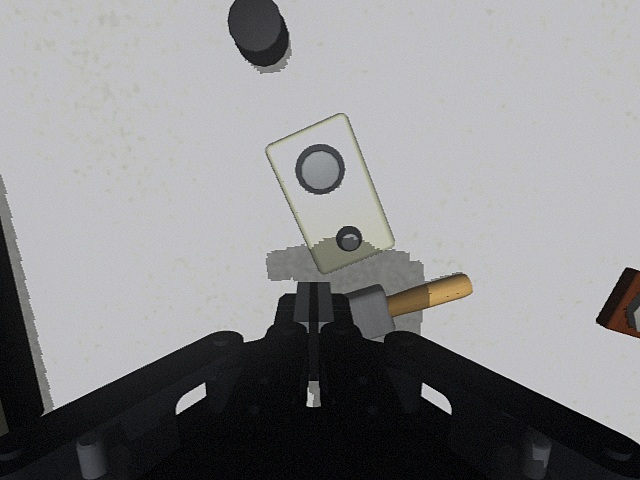

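The large button's top is at about (320,169), the small one at (348,237), and the brush and loupe are well clear. The button lies about 46 mm ahead in tool x and 3 mm in y.

```bash
python3 -m inch '[[-1,[0.8,0.05,0],0],[-1,[0.8,0.05,0.2],0],[-1,[0.7,0.05,0.6],0],[-1,[0,0,0.8],0],[-1,[0,0,0.9],0],[-1,[0,0,0.8],0],[-1,[0,0,0.7],0],[-1,[0,0,0.4],0],[-1,[0,0,0.2],0],[-1,[0,0,0],0]]'
python3 look.py w5
```

```text
clock: 12.85
tool_pos: [0.6684, -0.1919, 0.0606]
tcp_rot: [-3.137, 0.16, 0.002]
ft_force: [-0.8, 0.7, -0.1]
opening: -0.0002
gripper_force: 0.0
[ 0.66839562 -0.19188668  0.06064124] [-0.78145356  0.66438879 -0.12957771]
```

View pics/w5.png

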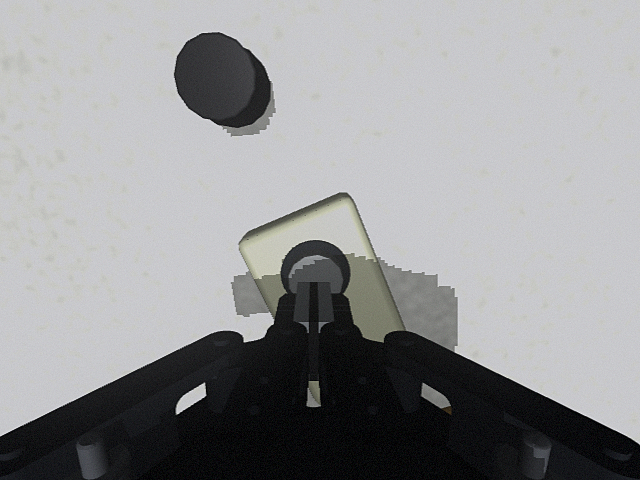

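The button's ring is centred under the fingertips at about (316,270), with an offset near 1–2 mm. Pressing it.

```bash
python3 -m inch '[[-1,[0,0,0.4],0],[-1,[0,0,0.3],0],[-1,[0,0,0.2],0],[-1,[0,0,0.15],0],[-1,[0,0,0.1],0],[-1,[0,0,0.1],0],[-1,[0,0,0.1],0],[-1,[0,0,0.1],0],[-1,[0,0,0],0],[-1,[0,0,0],0]]'
```

```text
clock: 13.73
tool_pos: [0.6687, -0.1921, 0.0325]
tcp_rot: [-3.137, 0.16, 0.0]
ft_force: [-2.7, -0.3, 2.5]
opening: 0.0
gripper_force: 1.7
```

```bash
python3 -m inch '[[-1,[0,0,0.08],0],[-1,[0,0,0],0],[-1,[0,0,0],0],[-1,[0,0,0],0],[-1,[0,0,0],0],[-1,[0,0,0],0],[-1,[0,0,0],0],[-1,[0,0,0],0],[-1,[0,0,0],0],[-1,[0,0,0],0]]'
```

```text
clock: 14.57
tool_pos: [0.6688, -0.1921, 0.0312]
tcp_rot: [3.137, -0.16, 0.001]
ft_force: [-1.7, 1.5, 6.6]
opening: 0.0002
gripper_force: 3.3
```

Fully down (about 6 N at z = 31 mm). I'll hold a bit longer to be sure, then lift well clear.

```bash
python3 -m inch '[[-1,[0,0,0.02],0],[-1,[0,0,0],0],[-1,[0,0,0],0],[-1,[0,0,0],0],[-1,[0,0,0],0],[-1,[0,0,0],0],[-1,[0,0,0],0],[-1,[0,0,0],0],[-1,[0,0,0],0],[-1,[0,0,0],0]]'
python3 -m inch '[[-1,[0,0,-0.1],0],[-1,[0,0,-0.2],0],[-1,[0,0,-0.4],0],[-1,[0,0,-0.8],0],[-1,[0,0,-1],0],[-1,[0,0,-1],0],[-1,[-0.5,0,-1],0],[-1,[-0.8,0,-1],0],[-1,[-0.8,0,-0.6],0],[-1,[-0.3,0,0],0]]'
python3 - <<'E'
from h import *
from workcell import manip
f=manip.grab_frame("scene")
cv2.imwrite("pics/end.png",cv2.resize(f["image"][150:350,160:540,::-1],(760,400)))
E
```

```text
clock: 15.4
tool_pos: [0.6688, -0.1921, 0.0311]
tcp_rot: [3.137, -0.16, 0.001]
ft_force: [-2.9, 1.3, 9.8]
opening: 0.0001
gripper_force: 4.7
clock: 16.23
tool_pos: [0.6208, -0.1877, 0.1557]
tcp_rot: [3.136, -0.161, 0.006]
ft_force: [0.4, 0.7, -0.1]
opening: 0.0001
gripper_force: 0.0
```

View pics/end.png

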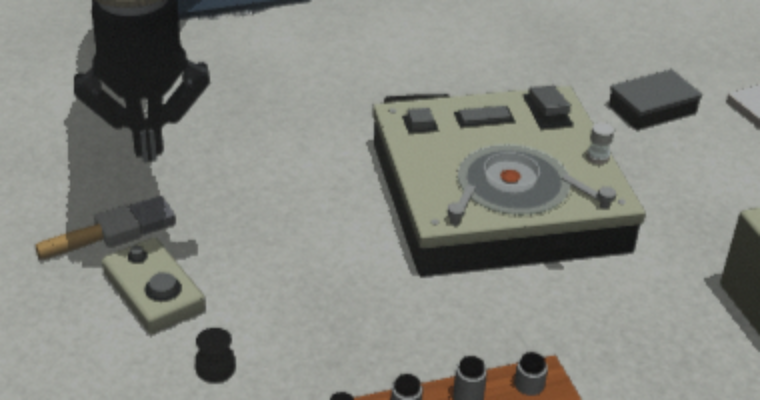

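The final scene crop shows the rocker over (548,100), the bar key down (485,115) and the shutter button up again (163,285). The loose things are in place and the arm is clear, so I'm handing in.

```bash
python3 -c "from workcell import manip; print(manip.finish_job())"
```

```text
the job is handed in; nothing more can be done
None
```

I pushed the rocker fully over, pressed the bar key down to its stop, then held the large round button down for over 1.5 s and released it. The final picture shows nothing displaced; I handed the job in at about 16 s, and no verdict came back.

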